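# Put the media bottles on their own stirrers

## Task

The three media bottles were put back on the wrong magnetic stirrers: move each bottle to the stirrer whose housing has the colour of its cap, standing upright in the middle of the white plate, and let go of it. To make room, set one bottle down on the empty cork mat, well within it, and let go, so that a stirrer comes free for the next one. Handle the bottles upright, set them down gently, and leave the tip box, tube rack and beaker where they stand.

Things in the scene. Friction and masses are not known exactly. Their poses are not given: they have to be found in the camera images.
- bottle_blue: loose amber bottle with white paper label and blue screw cap, upright, 0.2 to 0.4 kg, 114 mm tall, body 56 mm wide up to 60 mm height, narrowing above that to a 38 mm neck at 78 to 84 mm; the cap is a cylinder 45 mm wide from 84 to 114 mm height, good to grip from above. Origin: centre of its underside, z up its axis. At the start it stands near the middle of a stirrer of another colour.
- bottle_green: loose amber bottle with white paper label and green screw cap, upright, 0.2 to 0.4 kg, 114 mm tall, body 56 mm wide up to 60 mm height, narrowing above that to a 38 mm neck at 78 to 84 mm; the cap is a cylinder 45 mm wide from 84 to 114 mm height, good to grip from above. Origin: centre of its underside, z up its axis. At the start it stands near the middle of a stirrer of another colour.
- bottle_red: loose amber bottle with white paper label and red screw cap, upright, 0.2 to 0.4 kg, 114 mm tall, body 56 mm wide up to 60 mm height, narrowing above that to a 38 mm neck at 78 to 84 mm; the cap is a cylinder 45 mm wide from 84 to 114 mm height, good to grip from above. Origin: centre of its underside, z up its axis. At the start it stands near the middle of a stirrer of another colour.
- stirrer_blue: fixed magnetic stirrer, blue housing 130 x 120 mm (x by y), with a flat round white plate, 92 mm wide, whose face is 50 mm above the bench. Origin: on the bench right under the centre of the plate, so the plate's centre is 50 mm above it, z up; a small black knob sticks out 12 mm at its front (-x) side. Bottles stand flat on the plate.
- stirrer_green: fixed magnetic stirrer, green housing 130 x 120 mm (x by y), with a flat round white plate, 92 mm wide, whose face is 50 mm above the bench. Origin: on the bench right under the centre of the plate, so the plate's centre is 50 mm above it, z up; a small black knob sticks out 12 mm at its front (-x) side. Bottles stand flat on the plate.
- stirrer_red: fixed magnetic stirrer, red housing 130 x 120 mm (x by y), with a flat round white plate, 92 mm wide, whose face is 50 mm above the bench. Origin: on the bench right under the centre of the plate, so the plate's centre is 50 mm above it, z up; a small black knob sticks out 12 mm at its front (-x) side. Bottles stand flat on the plate.
- mat: fixed round cork mat on the bench, 120 mm wide, 4 mm thick, empty at the start: the free spot. Origin: centre of its underside, z up.
- tip_box: bystander: loose yellow pipette-tip box 80 x 120 mm (x by y), 62 mm tall with its white tips. Origin: centre of underside.
- tube_rack: bystander: loose steel wire rack 49 x 185 mm (x by y) of five white-capped glass tubes, 133 mm tall. Origin: centre of underside.
- beaker: bystander: loose empty clear glass beaker 72 mm wide, 90 mm tall. Origin: centre of underside.

How it is judged:
By the outcome, as a careful person would: the job done as asked, in the order asked, and still so for the second after the job is handed in, with the robot touching nothing.
It also fails if it takes over 102 s, if anything falls off the work surface, if the arm or the gripper's body presses on something with over 40 N, if the wrist force passes 120 N, or if a joint passes its speed limit or range.

## Robot

A 6-joint arm with a two-finger parallel gripper is mounted at the origin on the work surface. World frame = base frame: x ahead of the robot, y to its left, z up, the work surface at z = 0. Lengths are in m, angles in rad, forces in N, time in s.
With the tool pointing down it reaches from about 0.375 to 0.825 m from the base axis. Payload 5.5 kg.
Tool frame: the origin (TCP) lies midway between the tips of the shut fingers; the grasp point (between the pads) lies 19 mm behind it (robot.grasp_offset is the distance from the TCP to the grasp point, in m); z points along the fingers, y is the line along which they close (so a half turn about z gives the same grasp; the last joint's range is limited). The gripper opens to 85 mm and grips with 20 to 120 N. Pads are 22 mm wide; open, the fingers measure 114 mm over their backs; the gripper's body (76 mm by 85 mm) begins 54 mm behind the grasp point. The pads swing forward as they close: fully open they stand 13 mm farther back than shut.
Start: joints at [-1.337, 0.314, -0.047, 1.21, 0, 1.571], TCP at [0.139, -0.584, 0.231] pointing down, gripper open.
Joint ranges: [-2.67, 2.67], [-0.69, 1.73], [-1.03, 1.25], [-2.08, 2.16], [-1.42, 1.45], [-3.14, 3.14]. Speed limits (rad/s): [2.39, 2.39, 3.01, 3.14, 3.14, 3.14].

## Interface

Orientations are given as a rotation vector (axis times angle).
In Python, from station import robot gives the robot as it stands.
- The arm moves only by the shell command python3 -m jog 'ROWS'. ROWS is JSON, a list of rows, each an object of numbers: "tx", "ty", "tz": the shift along the tool's x, y, z in cm; "rx", "ry", "rz": the turn, a rotation vector about the tool's x, y, z in degrees; "grip": the closure, from -1 (fully open) to 1 (shut). In form: [{"tx": .., "ty": .., "tz": .., "rx": .., "ry": .., "rz": .., "grip": ..}, ...]. A call has 1 to 12 rows; each row is the pose to reach, as a shift and turn from the pose commanded when the call began, along the tool's axes at that moment; what a row does not reach only later rows make up. A row lasts 1/10 s, in which the tool goes at most 50 mm and 8.59 degrees, less where a joint would pass 70% of its speed; a pose out of reach is approached as far as the arm can. A call with a gripper value outside its range is refused whole. The fingers move at their own pace and stop on an object; the grip force is fixed at half the most. Time passes only in rows, so rows that repeat a pose let the fingers close. It gives the time, the measured TCP pose, the force, the opening and the grip force at its end, in the units of the state.
- robot.state(): the state, without advancing time (a new reading comes with each control period).
- robot.read_camera(name): name is "side" or "top" or "wrist"; returns the picture (384x512x3 uint8, red, green, blue); there is no depth.
- robot.get_calibration(name): a dict with "camera_matrix" (3x3 intrinsics, pixels), "distortion" ([k1, k2, p1, p2, k3] as OpenCV has them; the pictures are not rectified), "R" (3x3) and "t" (3): a world point X has camera coordinates R X + t. Camera axes: x right, y down, z forward; pixel columns grow to the right and rows downward; lengths in m; the calibration is good to about 2 mm. A picture is of the moment at which its call begins: read the wrist's pose just before it. get_calibration takes no time and is no camera call; for the wrist camera it gives the pose at the moment of the call.
- robot.sign_off(): hands the job in; it is judged then, once.
Trained networks look in the newest picture that a camera, given by its name, has taken for a name from the list of things; names that differ only in an ending like _2 or _b are one class to them, and where a whole thing is asked for, a point or a joint stands for the part that bears it (a point fixed in the world has none). Each returns a list of dicts, best first, with "score" (0 to 1); they miss things now and then, are a little off and sometimes report something else, mostly with a low value. They report only what shows in the picture. A call takes as long as a camera call.
- robot.masks_of(name, camera): "pixels" (384x512 bool, what is visible of it) and "bbox" ([left, top, width, height] in pixels, round what is visible of it).
- robot.pinpoint(name, camera): "xy" ([column, row] in pixels: a listed point, or the origin of a listed thing).
The state is a dict: "t": time; "joints": joint angles; "qd": joint speeds; "effort": joint torques, N m; "eef_pos": TCP position; "tcp_rot": TCP orientation; "contact_force": force on the tool from outside, world axes, zero at the start; "torque": the same for the moment, N m; "finger_gap": finger opening in m; "gripper_force": force on a finger pad.
Only numpy, scipy, OpenCV 4.12 (cv2) and the standard library are available. Lean on these libraries where they do the work, as an engineer would, in place of code of your own. Each camera call takes 0.05 s, during which the arm holds its last target. There are 200 camera calls.

## Working session

There is one attempt and no reset: what is moved stays moved. The work goes in short steps, Python scripts to look and compute and a shell command to move; the robot and the scene stay as the last step left them, time stands still between calls to the robot, and variables do not carry over. Pictures are saved under pics/ and viewed, at most 14 in all, crops included, and the job is handed in when it is done.

```bash
mkdir -p pics; ls
python3 - <<'E'
from station import robot
import cv2
for c in("side","top"):
    cv2.imwrite(f"pics/{c}0.png",robot.read_camera(c)[:,:,::-1])
    for n in["bottle_blue","bottle_green","bottle_red","stirrer_blue","stirrer_green","stirrer_red","mat","tip_box","tube_rack","beaker"]:
        print(c,n,[(r["score"],r["xy"]) for r in robot.pinpoint(n,c)[:2]])
s=robot.state();print(s)
E
```

```text
pics
side bottle_blue [(0.89, [273.7, 225.9])]
side bottle_green [(0.63, [288.5, 163.7])]
side bottle_red [(0.88, [324.9, 283.6])]
side stirrer_blue [(0.83, [326.1, 296.1])]
side stirrer_green [(0.6, [270.1, 238.0])]
side stirrer_red [(0.64, [284.9, 180.3])]
side mat [(0.79, [299.4, 142.9]), (0.59, [213.8, 300.6])]
side tip_box [(0.7, [212.4, 301.9])]
side tube_rack [(0.71, [214.2, 204.3])]
side beaker [(0.89, [234.4, 149.8])]
top bottle_blue [(0.75, [205.9, 194.7])]
top bottle_green [(0.69, [301.8, 217.9])]
top bottle_red [(0.61, [125.4, 246.1])]
top stirrer_blue [(0.91, [131.8, 246.0])]
top stirrer_green [(0.78, [206.0, 198.4])]
top stirrer_red [(0.71, [299.5, 215.4])]
top mat [(0.64, [372.5, 231.8])]
top tip_box [(0.75, [131.7, 154.4]), (0.49, [371.2, 230.1])]
top tube_rack [(0.89, [256.9, 139.1])]
top beaker [(0.82, [351.7, 152.0])]
{'t': 1.1, 'joints': array([-1.33698864e+00,  3.13486758e-01, -4.71191266e-02,  1.21022291e+00,
       -3.01314792e-05,  1.57078634e+00]), 'qd': array([ 4.45741832e-04,  1.94427623e-03, -6.74246945e-04,  7.79071824e-05,
       -3.23366693e-04,  7.57569219e-04]), 'effort': array([-1.73807788e-03, -5.39471483e+01,  3.40057826e+01,  1.69182265e-03,
       -6.64410913e-05, -1.30294760e-05]), 'eef_pos': array([ 0.13899453, -0.58365299,  0.23129904]), 'tcp_rot': array([-3.12011942e+00, -3.66440517e-01,  5.29556667e-05]), 'contact_force': array([-0.39432349,  0.8257476 , -0.18930573]), 'torque': array([ 0.01869442, -0.01662842,  0.03140634]), 'gripper_force': 0.0, 'finger_gap': 0.0851790519594453}
```

```bash
cat > h.py <<'E'
from station import robot
import cv2, numpy as np
def ray(c,uv):
    k=robot.get_calibration(c);R=np.array(k["R"]);t=np.array(k["t"])
    p=cv2.undistortPoints(np.array([[uv]],float),np.array(k["camera_matrix"]),np.array(k["distortion"]))[0,0]
    return -R.T@t, R.T@np.array([p[0],p[1],1])
def onz(c,uv,z):
    o,d=ray(c,uv); return (o+d*(z-o[2])/d[2])[:2]
def proj(c,X):
    k=robot.get_calibration(c)
    return cv2.projectPoints(np.array(X,float).reshape(-1,3),cv2.Rodrigues(np.array(k["R"]))[0],np.array(k["t"]),np.array(k["camera_matrix"]),np.array(k["distortion"]))[0][:,0]
E
python3 - <<'E'
from h import *
N=dict(bottle_blue=.05,bottle_green=.05,bottle_red=.05,stirrer_blue=0,stirrer_green=0,stirrer_red=0,mat=0,tip_box=0,tube_rack=0,beaker=0)
P={c:None for c in("side","top")}
for c in P:
    print(c,np.round(ray(c,(256,192))[0],3)); robot.read_camera(c)
for n,z in N.items():
    print(n,[(c,np.round(onz(c,r[0]["xy"],z),4)) for c in P if (r:=robot.pinpoint(n,c))])
E
```

```text
side [0.547 0.988 0.912]
top [0.42  0.009 1.018]
bottle_blue [('side', array([0.5615, 0.1125])), ('top', array([0.5679, 0.0987]))]
bottle_green [('side', array([ 0.5127, -0.1425])), ('top', array([ 0.5139, -0.1363]))]
bottle_red [('side', array([0.4437, 0.3032])), ('top', array([0.4435, 0.3042]))]
stirrer_blue [('side', array([0.4323, 0.3072]))]
stirrer_green [('side', array([0.5611, 0.1027])), ('top', array([0.5582, 0.1106]))]
stirrer_red [('side', array([ 0.5228, -0.1464])), ('top', array([ 0.5279, -0.1405]))]
mat [('side', array([ 0.4748, -0.3336])), ('top', array([ 0.4853, -0.3269]))]
tip_box [('side', array([0.6957, 0.3223])), ('top', array([0.6906, 0.3188]))]
tube_rack [('side', array([ 0.7385, -0.0293])), ('top', array([ 0.7312, -0.0304]))]
beaker [('side', array([0.43  , 0.2989])), ('top', array([ 0.7033, -0.2878]))]
```

View pics/top0.png

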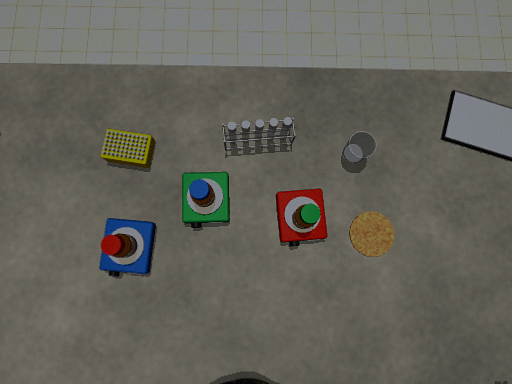

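View pics/side0.png

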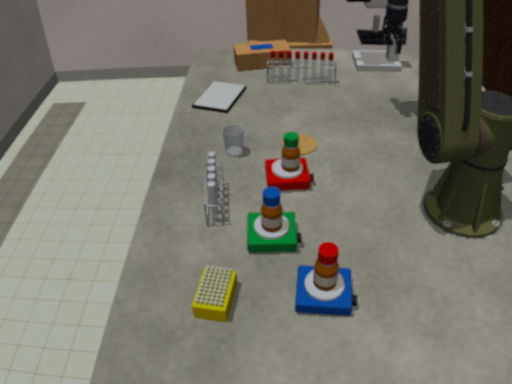

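```bash
cat > fit.py <<'E'
from h import *
from scipy.optimize import minimize
S=8
A=np.linspace(0,2*np.pi,40)
def circ(x,y,r,z): return np.c_[x+r*np.cos(A),y+r*np.sin(A),0*A+z]
def hull(c,X,org,shape):
    m=np.zeros((shape[0]*S,shape[1]*S),np.uint8)
    p=cv2.convexHull(((proj(c,X)-org+.5)*S).astype(np.float32))
    cv2.fillConvexPoly(m,p.astype(np.int32),1); return cv2.resize(m.astype(np.float32),shape[::-1],interpolation=cv2.INTER_AREA)
def fit(c,mask,org,pts,x0,occ=None):
    M=mask.astype(np.float32)
    def f(p):
        m=hull(c,pts(p),org,mask.shape)
        if occ is not None: m=m*(1-occ)
        return np.abs(m-M).sum()/M.sum()
    r=minimize(f,x0,method="Nelder-Mead",options=dict(initial_simplex=[x0]+[np.array(x0)+d for d in np.diag([.008,.008])],xatol=1e-4))
    return r.x,r.fun
def capmask(hsv,col):
    h,s,v=cv2.split(hsv); h=h.astype(int)
    d={"red":np.minimum(h,180-h)<8,"green":abs(h-65)<20,"blue":abs(h-110)<15}[col]
    return d&(s>120)&(v>40)
def crop(c,img,xy,z,r):
    u=proj(c,[*xy,z])[0]; o=np.floor(u-r).astype(int); o=np.maximum(o,0)
    return img[o[1]:o[1]+2*r,o[0]:o[0]+2*r],o
def cap(c,img,col,xy,zb):
    """zb: height of underside"""
    cr,o=crop(c,img,xy,zb+.1,20 if c!="wrist" else 110)
    m=capmask(cv2.cvtColor(np.ascontiguousarray(cr),cv2.COLOR_RGB2HSV),col)
    n,l,st,_=cv2.connectedComponentsWithStats(m.astype(np.uint8)); m=l==1+np.argmax(st[1:,4])
    return fit(c,m,o,lambda p:np.r_[circ(p[0],p[1],.0225,zb+.084),circ(p[0],p[1],.0225,zb+.114)],xy)
def plate(c,img,xy,bxy):
    cr,o=crop(c,img,xy,.05,24)
    h,s,v=cv2.split(cv2.cvtColor(np.ascontiguousarray(cr),cv2.COLOR_RGB2HSV))
    m=((s<70)&(v>130)).astype(np.uint8); n,l,st,_=cv2.connectedComponentsWithStats(m)
    m=l==1+np.argmax(st[1:,4])
    occ=0
    if bxy is not None:
        b=[(.028,.05,.06+.05),(.0225,.134,.164)]
        occ=np.maximum(hull(c,np.r_[circ(*bxy,.028,.05),circ(*bxy,.028,.11)],o,m.shape),hull(c,np.r_[circ(*bxy,.0225,.11),circ(*bxy,.0225,.164)],o,m.shape))
        m=m&(occ<.5)
    return fit(c,m,o,lambda p:circ(*p,.046,.05),xy,occ)
E
python3 - <<'E'
from fit import *
T=robot.read_camera("top");D=robot.read_camera("side")
B={}
for col,x in dict(blue=(.565,.105),green=(.514,-.14),red=(.4435,.304)).items():
    for c,i in(("top",T),("side",D)):
        r=cap(c,i,col,x,.05);print(col,c,np.round(r[0],4),round(r[1],3)); B[col,c]=r[0]
for st,col,x in(("blue","red",(.434,.305)),("green","blue",(.56,.106)),("red","green",(.526,-.142))):
    for c,i in(("top",T),("side",D)):
        r=plate(c,i,x,B[col,c]);print("plate",st,c,np.round(r[0],4),round(r[1],3))
for c,i in(("top",T),("side",D)):
    cr,o=crop(c,i,(.48,-.33),0,30)
    h,s,v=cv2.split(cv2.cvtColor(np.ascontiguousarray(cr),cv2.COLOR_RGB2HSV))
    m=(abs(h.astype(int)-15)<8)&(s>90)&(v>90)
    r=fit(c,m,o,lambda p:np.r_[circ(*p,.06,0),circ(*p,.06,.004)],(.48,-.33)) ;print("mat",c,np.round(r[0],4),r[1])
E
```

```text
blue top [0.5651 0.1121] 0.178
blue side [0.5653 0.1082] 0.204
green top [ 0.5112 -0.1408] 0.201
green side [ 0.5109 -0.1467] 0.325
red top [0.4394 0.3026] 0.244
red side [0.4385 0.2996] 0.085
plate blue top [0.4403 0.3053] 0.847
plate blue side [0.4397 0.3043] 0.117
plate green top [0.568  0.1091] 1.208
plate green side [0.5664 0.1099] 0.17
plate red top [ 0.5212 -0.1388] 0.438
plate red side [ 0.5228 -0.138 ] 0.566
mat top [ 0.4745 -0.3319] 0.15368996560573578
mat side [ 0.4763 -0.3314] 0.6319781541824341
```

```bash
python3 -m jog '[{"tz":-6.9,"rz":-8},{"tx":4.6,"ty":-3.4,"tz":-6.9,"rz":-16},{"tx":8.5,"ty":-6.3,"tz":-6.9,"rz":-24},{"tx":12.4,"ty":-9.2,"tz":-6.9,"rz":-32},{"tx":16.3,"ty":-12.0,"tz":-6.9,"rz":-40},{"tx":20.2,"ty":-14.9,"tz":-6.9,"rz":-48},{"tx":24.1,"ty":-17.8,"tz":-6.9,"rz":-56},{"tx":28.0,"ty":-20.7,"tz":-6.9,"rz":-64},{"tx":31.9,"ty":-23.5,"tz":-6.9,"rz":-72},{"tx":36,"ty":-26.6,"tz":-6.9,"rz":-76.6},{"tx":41,"ty":-30.3,"tz":-6.9,"rz":-76.6},{"tx":46.4,"ty":-34.2,"tz":-6.9,"rz":-76.6}]'
python3 -m jog '[{"tz":0},{"tz":0},{"tz":0},{"tz":0}]'
python3 - <<'E'
from fit import *
i=robot.read_camera("wrist");cv2.imwrite("pics/w1.png",i[:,:,::-1])
s=robot.state();print(s["eef_pos"],s["tcp_rot"],s["joints"],s["t"])
print(cap("wrist",i,"green",(.511,-.143),.05),ray("wrist",(256,192)))
E
```

```text
[ 0.13898707 -0.58366797  0.23129327] [-3.12013599e+00 -3.66372812e-01 -1.86284281e-05] [-1.33703093e+00  3.13501078e-01 -4.71126933e-02  1.21020121e+00
  1.41315429e-05  1.57078808e+00] 2.35validation failed for argument at $[0]...
validation failed for argument at $[0]...
Traceback (most recent call last):
  File "fit.py", line 28, in cap
    m=capmask(cv2.cvtColor(np.ascontiguousarray(cr),cv2.COLOR_RGB2HSV),col)
              ~~~~~~~~~~~~^^^^^^^^^^^^^^^^^^^^^^^^^^^^^^^^^^^^^^^^^^^^
cv2.error: OpenCV(4.12.0) /io/opencv/modules/imgproc/src/color.cpp:199: error: (-215:Assertion failed) !_src.empty() in function 'cvtColor'
```

View pics/w1.png

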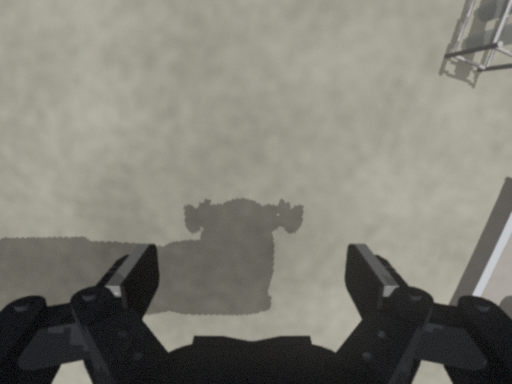

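The wrist picture shows only bare bench with the fingers at the bottom (x≈150 and 350); both moves were refused, so I'll write every key.

```bash
python3 -m jog '[{"tx":0,"ty":0,"tz":-5,"rx":0,"ry":0,"rz":-8,"grip":-1},{"tx":4.6,"ty":-3.4,"tz":-6.9,"rx":0,"ry":0,"rz":-16,"grip":-1},{"tx":8.5,"ty":-6.3,"tz":-6.9,"rx":0,"ry":0,"rz":-24,"grip":-1},{"tx":12.4,"ty":-9.2,"tz":-6.9,"rx":0,"ry":0,"rz":-32,"grip":-1},{"tx":16.3,"ty":-12,"tz":-6.9,"rx":0,"ry":0,"rz":-40,"grip":-1},{"tx":20.2,"ty":-14.9,"tz":-6.9,"rx":0,"ry":0,"rz":-48,"grip":-1},{"tx":24.1,"ty":-17.8,"tz":-6.9,"rx":0,"ry":0,"rz":-56,"grip":-1},{"tx":28,"ty":-20.7,"tz":-6.9,"rx":0,"ry":0,"rz":-64,"grip":-1},{"tx":31.9,"ty":-23.5,"tz":-6.9,"rx":0,"ry":0,"rz":-72,"grip":-1},{"tx":36,"ty":-26.6,"tz":-6.9,"rx":0,"ry":0,"rz":-76.6,"grip":-1},{"tx":41,"ty":-30.3,"tz":-6.9,"rx":0,"ry":0,"rz":-76.6,"grip":-1},{"tx":46.4,"ty":-34.2,"tz":-6.9,"rx":0,"ry":0,"rz":-76.6,"grip":-1}]'
python3 - <<'E'
from h import *
for _ in range(6):i=robot.read_camera("wrist")
cv2.imwrite("pics/w2.png",i[:,:,::-1])
s=robot.state();print(s["eef_pos"],s["tcp_rot"],s["joints"],s["t"])
E
```

```text
t: 3.55
eef_pos: [0.4925, -0.1646, 0.3006]
tcp_rot: [2.221, 2.221, 0.0]
contact_force: [0.2, -0.5, 0.2]
finger_gap: 0.0854
gripper_force: 0.0
[ 0.49093666 -0.16693215  0.30029337] [-2.22204850e+00 -2.22071062e+00  8.40975764e-04] [-3.27481720e-01  1.40264519e-01 -1.10389319e-01  1.32045761e+00
 -4.41552750e-04  1.24391695e+00] 3.85
```

View pics/w2.png

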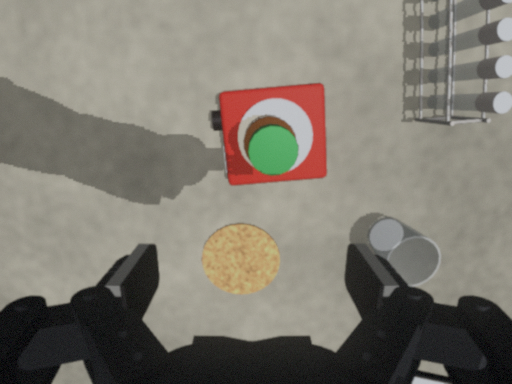

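The wrist view shows the green cap at (273,150) on the red stirrer, the plate around (275,134), the mat at (241,258), and the beaker at (410,258), well clear.

```bash
python3 - <<'E'
import re
s=open("fit.py").read().replace("crop(c,img,xy,.05,24)","crop(c,img,xy,.05,24 if c!='wrist' else 55)").replace("else 110","else 45")
s+='''
def mat(c,img,xy=(.475,-.332)):
    cr,o=crop(c,img,xy,0,30 if c!='wrist' else 60)
    h,s,v=cv2.split(cv2.cvtColor(np.ascontiguousarray(cr),cv2.COLOR_RGB2HSV))
    m=(abs(h.astype(int)-18)<9)&(s>70)&(v>70)
    n,l,st,_=cv2.connectedComponentsWithStats(m.astype(np.uint8)); m=l==1+np.argmax(st[1:,4])
    return fit(c,m,o,lambda p:np.r_[circ(*p,.06,0),circ(*p,.06,.004)],xy)
'''
open("fit.py","w").write(s)
E
python3 - <<'E'
from fit import *
i=robot.read_camera("wrist")
r=cap("wrist",i,"green",(.511,-.143),.05);print(r)
print(plate("wrist",i,(.522,-.139),r[0]));print(mat("wrist",i))
print(robot.state()["eef_pos"])
E
```

```text
(array([ 0.50865082, -0.14050835]), np.float64(0.4851216673851013))
(array([ 0.56040998, -0.23467339]), np.float64(0.7767878174781799))
(array([ 0.47387271, -0.33062212]), np.float64(0.022867800667881966))
[ 0.49075622 -0.16728982  0.30036776]
```

Run:
```python
from fit import *
i=cv2.imread("pics/w2.png");h=cv2.cvtColor(i,cv2.COLOR_BGR2HSV)
for u,v in((273,150),(262,158),(290,142),(245,150),(300,120),(270,105),(250,140),(180,50),(310,170)):print((u,v),h[v,u])
t=cv2.cvtColor(cv2.imread("pics/top0.png"),cv2.COLOR_BGR2HSV)
for u,v in((310,213),(296,222),(290,210),(250,250),(112,245),(200,188),(215,205)):print((u,v),t[v,u])
m=capmask(h,"green")[90:190,200:340];ys,xs=np.where(m);print(m.sum(),xs.min()+200,xs.max()+200,ys.min()+90,ys.max()+90)
X=np.r_[circ(.5087,-.1405,.0225,.134),circ(.5087,-.1405,.0225,.164)];p=proj("wrist",X);print(p.min(0),p.max(0))
```

```text
(273, 150) [ 66 126 168]
(262, 158) [ 66 129 166]
(290, 142) [ 66 119 172]
(245, 150) [ 14  86 113]
(300, 120) [103   9 196]
(270, 105) [115   8 197]
(250, 140) [ 59 107 100]
(180, 50) [ 26  22 162]
(310, 170) [  3 174 189]
(310, 213) [ 69 206 110]
(296, 222) [15 78 65]
(290, 210) [106  20 138]
(250, 250) [ 18  31 106]
(112, 245) [  1 224 133]
(200, 188) [108 215 133]
(215, 205) [111  24 140]
1481 249 296 126 173
[246.35727442 123.35253906] [297.21555382 176.16500834]
```

```bash
sed -i 's/(s>120)&(v>40)/(s>85)\&(v>40)/; s/(s<70)&(v>130)/(s<60)\&(v>1.12*np.median(img.max(2)))/' fit.py
python3 - <<'E'
from fit import *
i=robot.read_camera("wrist")
r=cap("wrist",i,"green",(.511,-.143),.05);print(r)
print(plate("wrist",i,(.522,-.139),r[0]))
i=robot.read_camera("top"); rr=cap("top",i,"green",(.511,-.143),.05);print(rr,mat("top",i))
for p,q in(((.44,.305),(.439,.301)),((.567,.109),(.565,.11))):print(plate("top",i,p,q))
print(robot.state()["eef_pos"])
E
```

```text
(array([ 0.50973356, -0.13903534]), np.float64(0.08647062629461288))
(array([ 0.5203351, -0.1378992]), np.float64(0.08520060032606125))
(array([ 0.51157913, -0.14107228]), np.float64(0.1799195557832718)) (array([ 0.47147721, -0.33445393]), np.float64(1.2137852907180786))
(array([0.43997016, 0.30486996]), np.float64(0.1267903596162796))
(array([0.56539141, 0.11001459]), np.float64(0.14205889403820038))
[ 0.49073676 -0.16753469  0.30043697]
```

```bash
python3 -m jog '[{"tx":2.8,"ty":1.9,"tz":0,"rx":0,"ry":0,"rz":0,"grip":-1},{"tx":2.8,"ty":1.9,"tz":0,"rx":0,"ry":0,"rz":0,"grip":-1},{"tx":2.8,"ty":1.9,"tz":3,"rx":0,"ry":0,"rz":0,"grip":-1},{"tx":2.8,"ty":1.9,"tz":6,"rx":0,"ry":0,"rz":0,"grip":-1},{"tx":2.8,"ty":1.9,"tz":9,"rx":0,"ry":0,"rz":0,"grip":-1},{"tx":2.8,"ty":1.9,"tz":12,"rx":0,"ry":0,"rz":0,"grip":-1},{"tx":2.8,"ty":1.9,"tz":14,"rx":0,"ry":0,"rz":0,"grip":-1},{"tx":2.8,"ty":1.9,"tz":15.5,"rx":0,"ry":0,"rz":0,"grip":-1},{"tx":2.8,"ty":1.9,"tz":16.8,"rx":0,"ry":0,"rz":0,"grip":-1},{"tx":2.8,"ty":1.9,"tz":16.8,"rx":0,"ry":0,"rz":0,"grip":-1},{"tx":2.8,"ty":1.9,"tz":16.8,"rx":0,"ry":0,"rz":0,"grip":-1}]'
```

```text
t: 5.1
eef_pos: [0.5104, -0.1389, 0.1327]
tcp_rot: [2.222, 2.22, -0.0]
contact_force: [1.3, 0.6, -0.2]
finger_gap: 0.0852
gripper_force: 0.0
```

```bash
python3 -m jog '[{"tx":0,"ty":0,"tz":0,"rx":0,"ry":0,"rz":0,"grip":-0.4},{"tx":0,"ty":0,"tz":0,"rx":0,"ry":0,"rz":0,"grip":-0.2},{"tx":0,"ty":0,"tz":0,"rx":0,"ry":0,"rz":0,"grip":0},{"tx":0,"ty":0,"tz":0,"rx":0,"ry":0,"rz":0,"grip":0.5},{"tx":0,"ty":0,"tz":0,"rx":0,"ry":0,"rz":0,"grip":1},{"tx":0,"ty":0,"tz":0,"rx":0,"ry":0,"rz":0,"grip":1},{"tx":0,"ty":0,"tz":0,"rx":0,"ry":0,"rz":0,"grip":1},{"tx":0,"ty":0,"tz":0,"rx":0,"ry":0,"rz":0,"grip":1},{"tx":0,"ty":0,"tz":0,"rx":0,"ry":0,"rz":0,"grip":1},{"tx":0,"ty":0,"tz":0,"rx":0,"ry":0,"rz":0,"grip":1}]'
```

```text
t: 6.1
eef_pos: [0.5109, -0.1385, 0.1333]
tcp_rot: [2.22, 2.221, 0.001]
contact_force: [-2.8, 0.4, 6.0]
finger_gap: 0.0431
gripper_force: 60.7
```

```bash
python3 -m jog '[{"tx":0,"ty":0,"tz":-1,"rx":0,"ry":0,"rz":0,"grip":1},{"tx":0,"ty":0,"tz":-3,"rx":0,"ry":0,"rz":0,"grip":1},{"tx":0,"ty":0,"tz":-5,"rx":0,"ry":0,"rz":0,"grip":1},{"tx":-2,"ty":-0.4,"tz":-6,"rx":0,"ry":0,"rz":0,"grip":1},{"tx":-4.5,"ty":-0.9,"tz":-6,"rx":0,"ry":0,"rz":0,"grip":1},{"tx":-7,"ty":-1.4,"tz":-6,"rx":0,"ry":0,"rz":0,"grip":1},{"tx":-10,"ty":-1.9,"tz":-6,"rx":0,"ry":0,"rz":0,"grip":1},{"tx":-13,"ty":-2.5,"tz":-6,"rx":0,"ry":0,"rz":0,"grip":1},{"tx":-16,"ty":-3,"tz":-6,"rx":0,"ry":0,"rz":0,"grip":1},{"tx":-18.2,"ty":-3.5,"tz":-6,"rx":0,"ry":0,"rz":0,"grip":1},{"tx":-19.2,"ty":-3.6,"tz":-6,"rx":0,"ry":0,"rz":0,"grip":1},{"tx":-19.2,"ty":-3.6,"tz":-6,"rx":0,"ry":0,"rz":0,"grip":1}]'
python3 -m jog '[{"tx":0,"ty":0,"tz":2,"rx":0,"ry":0,"rz":0,"grip":1},{"tx":0,"ty":0,"tz":4,"rx":0,"ry":0,"rz":0,"grip":1},{"tx":0,"ty":0,"tz":6,"rx":0,"ry":0,"rz":0,"grip":1},{"tx":0,"ty":0,"tz":8,"rx":0,"ry":0,"rz":0,"grip":1},{"tx":0,"ty":0,"tz":9,"rx":0,"ry":0,"rz":0,"grip":1},{"tx":0,"ty":0,"tz":9.5,"rx":0,"ry":0,"rz":0,"grip":1},{"tx":0,"ty":0,"tz":9.5,"rx":0,"ry":0,"rz":0,"grip":1},{"tx":0,"ty":0,"tz":9.5,"rx":0,"ry":0,"rz":0,"grip":1}]'
python3 - <<'E'
from fit import *
i=robot.read_camera("side")
cv2.imwrite("pics/s3.png",cv2.resize(i[90:220,180:360],None,fx=4,fy=4)[:,:,::-1])
E
```

```text
t: 7.3
eef_pos: [0.4742, -0.3312, 0.1922]
tcp_rot: [-2.223, -2.219, -0.0]
contact_force: [0.8, 0.8, -3.1]
finger_gap: 0.0431
gripper_force: 61.9
t: 8.1
eef_pos: [0.4751, -0.3305, 0.0982]
tcp_rot: [2.22, 2.221, 0.001]
contact_force: [0.4, 1.0, -3.1]
finger_gap: 0.0431
gripper_force: 61.9
```

View pics/s3.png

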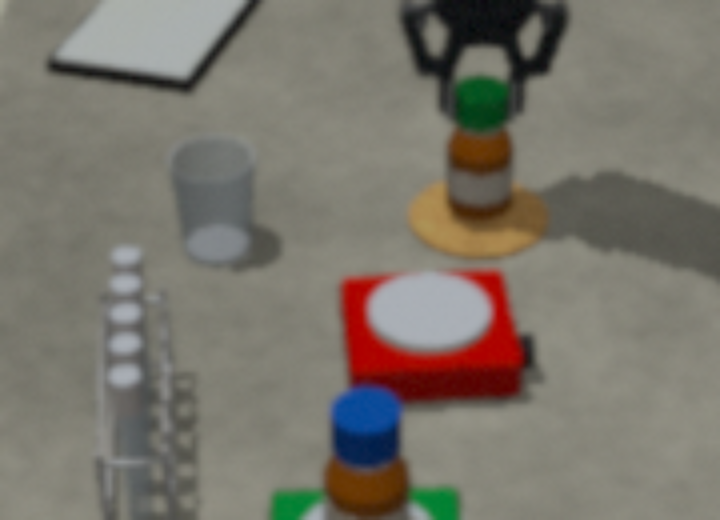

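The green bottle (480,150 in the crop) hangs upright just over the mat's middle, and the red plate is free. I'll lower it slowly.

```bash
python3 -m jog '[{"tx":0,"ty":0,"tz":0.4,"rx":0,"ry":0,"rz":0,"grip":1},{"tx":0,"ty":0,"tz":0.7,"rx":0,"ry":0,"rz":0,"grip":1},{"tx":0,"ty":0,"tz":0.9,"rx":0,"ry":0,"rz":0,"grip":1},{"tx":0,"ty":0,"tz":1.0,"rx":0,"ry":0,"rz":0,"grip":1},{"tx":0,"ty":0,"tz":1.05,"rx":0,"ry":0,"rz":0,"grip":1},{"tx":0,"ty":0,"tz":1.1,"rx":0,"ry":0,"rz":0,"grip":1},{"tx":0,"ty":0,"tz":1.1,"rx":0,"ry":0,"rz":0,"grip":1}]'
```

```text
t: 8.85
eef_pos: [0.4743, -0.3306, 0.0875]
tcp_rot: [2.221, 2.221, -0.001]
contact_force: [-3.9, 1.7, 6.9]
finger_gap: 0.0436
gripper_force: 63.0
```

```bash
python3 -m jog '[{"tx":0,"ty":0,"tz":0,"rx":0,"ry":0,"rz":0,"grip":0.2},{"tx":0,"ty":0,"tz":0,"rx":0,"ry":0,"rz":0,"grip":-0.2},{"tx":0,"ty":0,"tz":0,"rx":0,"ry":0,"rz":0,"grip":-0.6},{"tx":0,"ty":0,"tz":0,"rx":0,"ry":0,"rz":0,"grip":-1},{"tx":0,"ty":0,"tz":0,"rx":0,"ry":0,"rz":0,"grip":-1},{"tx":0,"ty":0,"tz":0,"rx":0,"ry":0,"rz":0,"grip":-1},{"tx":0,"ty":0,"tz":0,"rx":0,"ry":0,"rz":0,"grip":-1}]'
python3 -m jog '[{"tx":0,"ty":0,"tz":-2,"rx":0,"ry":0,"rz":0,"grip":-1},{"tx":0,"ty":0,"tz":-5,"rx":0,"ry":0,"rz":0,"grip":-1},{"tx":0,"ty":0,"tz":-9,"rx":0,"ry":0,"rz":0,"grip":-1},{"tx":0,"ty":0,"tz":-13,"rx":0,"ry":0,"rz":0,"grip":-1},{"tx":0,"ty":0,"tz":-17,"rx":0,"ry":0,"rz":0,"grip":-1},{"tx":3,"ty":0,"tz":-20,"rx":0,"ry":0,"rz":0,"grip":-1},{"tx":7,"ty":0,"tz":-21,"rx":0,"ry":0,"rz":0,"grip":-1},{"tx":11,"ty":0,"tz":-21,"rx":0,"ry":0,"rz":0,"grip":-1},{"tx":15,"ty":0,"tz":-21,"rx":0,"ry":0,"rz":0,"grip":-1},{"tx":19,"ty":0,"tz":-21,"rx":0,"ry":0,"rz":0,"grip":-1},{"tx":23,"ty":0,"tz":-21,"rx":0,"ry":0,"rz":0,"grip":-1},{"tx":27,"ty":0,"tz":-21,"rx":0,"ry":0,"rz":0,"grip":-1}]'
python3 -m jog '[{"tx":4,"ty":0,"tz":0,"rx":0,"ry":0,"rz":0,"grip":-1},{"tx":8,"ty":0,"tz":0,"rx":0,"ry":0,"rz":0,"grip":-1},{"tx":12,"ty":-0.5,"tz":0,"rx":0,"ry":0,"rz":0,"grip":-1},{"tx":16,"ty":-1,"tz":0,"rx":0,"ry":0,"rz":0,"grip":-1},{"tx":20,"ty":-1.5,"tz":0,"rx":0,"ry":0,"rz":0,"grip":-1},{"tx":24,"ty":-2,"tz":0,"rx":0,"ry":0,"rz":0,"grip":-1},{"tx":24,"ty":-2,"tz":0,"rx":0,"ry":0,"rz":0,"grip":-1},{"tx":24,"ty":-2,"tz":0,"rx":0,"ry":0,"rz":0,"grip":-1},{"tx":24,"ty":-2,"tz":0,"rx":0,"ry":0,"rz":0,"grip":-1}]'
python3 - <<'E'
from fit import *
i=robot.read_camera("wrist");cv2.imwrite("pics/w4.png",i[:,:,::-1])
r=cap("wrist",i,"red",(.4395,.302),.05);print(r)
print(plate("wrist",i,(.44,.305),r[0]))
i=robot.read_camera("top"); print(cap("top",i,"green",(.474,-.331),.004),plate("top",i,(.521,-.138),None))
E
```

```text
t: 9.55
eef_pos: [0.4745, -0.3304, 0.0862]
tcp_rot: [-2.221, -2.221, 0.0]
contact_force: [0.5, 0.4, -0.4]
finger_gap: 0.0856
gripper_force: 0.0
t: 10.75
eef_pos: [0.4742, -0.0589, 0.2964]
tcp_rot: [2.222, 2.221, 0.001]
contact_force: [0.1, 1.0, 0.6]
finger_gap: 0.0854
gripper_force: 0.0
t: 11.65
eef_pos: [0.4545, 0.1788, 0.2963]
tcp_rot: [2.222, 2.22, -0.001]
contact_force: [-0.6, 0.4, 0.3]
finger_gap: 0.0853
gripper_force: 0.0
(array([0.43854353, 0.30021875]), np.float64(0.04174422845244408))
(array([0.43938798, 0.30442797]), np.float64(0.06366114318370819))
(array([ 0.47409911, -0.33350674]), np.float64(0.2747806906700134)) (array([ 0.52051059, -0.13888962]), np.float64(0.03573451563715935))
```

View pics/w4.png

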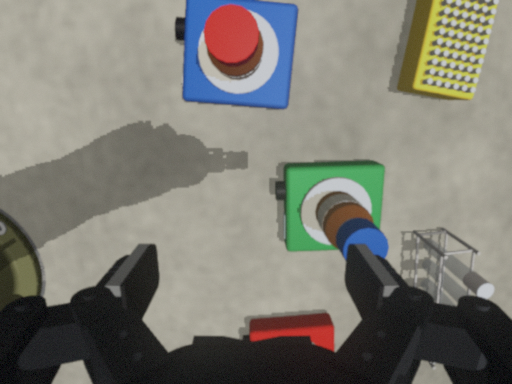

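Red cap at (232,35) on the blue stirrer, blue bottle at (350,220) on the green one; the fits are clean.

```bash
python3 -m jog '[{"tx":4,"ty":-0.5,"tz":0,"rx":0,"ry":0,"rz":0,"grip":-1},{"tx":8,"ty":-1,"tz":0,"rx":0,"ry":0,"rz":0,"grip":-1},{"tx":11,"ty":-1.6,"tz":0,"rx":0,"ry":0,"rz":0,"grip":-1},{"tx":12.2,"ty":-1.6,"tz":1,"rx":0,"ry":0,"rz":0,"grip":-1},{"tx":12.2,"ty":-1.6,"tz":3,"rx":0,"ry":0,"rz":0,"grip":-1},{"tx":12.2,"ty":-1.6,"tz":6,"rx":0,"ry":0,"rz":0,"grip":-1},{"tx":12.2,"ty":-1.6,"tz":9,"rx":0,"ry":0,"rz":0,"grip":-1},{"tx":12.2,"ty":-1.6,"tz":12,"rx":0,"ry":0,"rz":0,"grip":-1},{"tx":12.2,"ty":-1.6,"tz":14.5,"rx":0,"ry":0,"rz":0,"grip":-1},{"tx":12.2,"ty":-1.6,"tz":16.4,"rx":0,"ry":0,"rz":0,"grip":-1},{"tx":12.2,"ty":-1.6,"tz":16.4,"rx":0,"ry":0,"rz":0,"grip":-1},{"tx":12.2,"ty":-1.6,"tz":16.4,"rx":0,"ry":0,"rz":0,"grip":-1}]'
python3 -m jog '[{"tx":0,"ty":0,"tz":0,"rx":0,"ry":0,"rz":0,"grip":-0.4},{"tx":0,"ty":0,"tz":0,"rx":0,"ry":0,"rz":0,"grip":-0.2},{"tx":0,"ty":0,"tz":0,"rx":0,"ry":0,"rz":0,"grip":0},{"tx":0,"ty":0,"tz":0,"rx":0,"ry":0,"rz":0,"grip":0.5},{"tx":0,"ty":0,"tz":0,"rx":0,"ry":0,"rz":0,"grip":1},{"tx":0,"ty":0,"tz":0,"rx":0,"ry":0,"rz":0,"grip":1},{"tx":0,"ty":0,"tz":0,"rx":0,"ry":0,"rz":0,"grip":1},{"tx":0,"ty":0,"tz":0,"rx":0,"ry":0,"rz":0,"grip":1},{"tx":0,"ty":0,"tz":0,"rx":0,"ry":0,"rz":0,"grip":1}]'
```

```text
t: 12.95
eef_pos: [0.4387, 0.3005, 0.1323]
tcp_rot: [2.223, 2.22, -0.001]
contact_force: [0.7, 1.3, 0.2]
finger_gap: 0.0855
gripper_force: 0.0
t: 13.85
eef_pos: [0.439, 0.3021, 0.1337]
tcp_rot: [2.221, 2.221, 0.003]
contact_force: [-2.6, -0.3, 5.7]
finger_gap: 0.0433
gripper_force: 60.7
```

```bash
python3 -m jog '[{"tx":0,"ty":0,"tz":-1,"rx":0,"ry":0,"rz":0,"grip":1},{"tx":0,"ty":0,"tz":-3,"rx":0,"ry":0,"rz":0,"grip":1},{"tx":0,"ty":0,"tz":-6,"rx":0,"ry":0,"rz":0,"grip":1},{"tx":0,"ty":0,"tz":-9,"rx":0,"ry":0,"rz":0,"grip":1},{"tx":0,"ty":0,"tz":-12,"rx":0,"ry":0,"rz":0,"grip":1},{"tx":-2,"ty":0,"tz":-14,"rx":0,"ry":0,"rz":0,"grip":1},{"tx":-5,"ty":0,"tz":-14,"rx":0,"ry":0,"rz":0,"grip":1},{"tx":-8.5,"ty":0,"tz":-14,"rx":0,"ry":0,"rz":0,"grip":1},{"tx":-12,"ty":0,"tz":-14,"rx":0,"ry":0,"rz":0,"grip":1},{"tx":-15.5,"ty":0,"tz":-14,"rx":0,"ry":0,"rz":0,"grip":1},{"tx":-19,"ty":0.5,"tz":-14,"rx":0,"ry":0,"rz":0,"grip":1},{"tx":-22.5,"ty":1,"tz":-14,"rx":0,"ry":0,"rz":0,"grip":1}]'
python3 -m jog '[{"tx":-3.5,"ty":1,"tz":0,"rx":0,"ry":0,"rz":0,"grip":1},{"tx":-7,"ty":2.5,"tz":0,"rx":0,"ry":0,"rz":0,"grip":1},{"tx":-10.5,"ty":4,"tz":0,"rx":0,"ry":0,"rz":0,"grip":1},{"tx":-14,"ty":5.5,"tz":0,"rx":0,"ry":0,"rz":0,"grip":1},{"tx":-17,"ty":6.5,"tz":0,"rx":0,"ry":0,"rz":0,"grip":1},{"tx":-20,"ty":7.2,"tz":0,"rx":0,"ry":0,"rz":0,"grip":1},{"tx":-21.4,"ty":7.2,"tz":0,"rx":0,"ry":0,"rz":0,"grip":1},{"tx":-21.4,"ty":7.2,"tz":2,"rx":0,"ry":0,"rz":0,"grip":1},{"tx":-21.4,"ty":7.2,"tz":5,"rx":0,"ry":0,"rz":0,"grip":1},{"tx":-21.4,"ty":7.2,"tz":8,"rx":0,"ry":0,"rz":0,"grip":1},{"tx":-21.4,"ty":7.2,"tz":10,"rx":0,"ry":0,"rz":0,"grip":1},{"tx":-21.4,"ty":7.2,"tz":10,"rx":0,"ry":0,"rz":0,"grip":1}]'
python3 - <<'E'
from fit import *
for c in("side","top"):
    for _ in range(3): i=robot.read_camera(c)
    s=robot.state()["eef_pos"];print(s,cap(c,i,"red",(.5205,-.1385),s[2]-.083))
E
```

```text
t: 15.05
eef_pos: [0.448, 0.0753, 0.2727]
tcp_rot: [-2.221, -2.222, 0.0]
contact_force: [-0.1, 0.0, -4.0]
finger_gap: 0.0434
gripper_force: 62.0
t: 16.25
eef_pos: [0.5176, -0.1363, 0.1695]
tcp_rot: [-2.217, -2.218, 0.005]
contact_force: [-0.5, 0.7, -3.4]
finger_gap: 0.0435
gripper_force: 62.3
[ 0.52102033 -0.13731277  0.17360853] (array([ 0.52068481, -0.13786365]), np.float64(0.0762711837887764))
[ 0.5215411  -0.13759086  0.17392362] (array([ 0.5095, -0.0625]), np.float64(1.0))
```

```bash
python3 -m jog '[{"tx":-0.1,"ty":0,"tz":1.2,"rx":0,"ry":0,"rz":0,"grip":1},{"tx":-0.1,"ty":0,"tz":2.4,"rx":0,"ry":0,"rz":0,"grip":1},{"tx":-0.1,"ty":0,"tz":3.2,"rx":0,"ry":0,"rz":0,"grip":1},{"tx":-0.1,"ty":0,"tz":3.6,"rx":0,"ry":0,"rz":0,"grip":1},{"tx":-0.1,"ty":0,"tz":3.8,"rx":0,"ry":0,"rz":0,"grip":1},{"tx":-0.1,"ty":0,"tz":3.9,"rx":0,"ry":0,"rz":0,"grip":1},{"tx":-0.1,"ty":0,"tz":4.0,"rx":0,"ry":0,"rz":0,"grip":1},{"tx":-0.1,"ty":0,"tz":4.05,"rx":0,"ry":0,"rz":0,"grip":1},{"tx":-0.1,"ty":0,"tz":4.1,"rx":0,"ry":0,"rz":0,"grip":1},{"tx":-0.1,"ty":0,"tz":4.1,"rx":0,"ry":0,"rz":0,"grip":1}]'
```

```text
t: 17.55
eef_pos: [0.5197, -0.1385, 0.1337]
tcp_rot: [2.222, 2.221, -0.001]
contact_force: [-10.5, 1.4, 17.9]
finger_gap: 0.0436
gripper_force: 64.7
```

```bash
python3 -m jog '[{"tx":0,"ty":0,"tz":-0.1,"rx":0,"ry":0,"rz":0,"grip":1},{"tx":0,"ty":0,"tz":-0.1,"rx":0,"ry":0,"rz":0,"grip":0.2},{"tx":0,"ty":0,"tz":-0.1,"rx":0,"ry":0,"rz":0,"grip":-0.2},{"tx":0,"ty":0,"tz":-0.1,"rx":0,"ry":0,"rz":0,"grip":-0.6},{"tx":0,"ty":0,"tz":-0.1,"rx":0,"ry":0,"rz":0,"grip":-1},{"tx":0,"ty":0,"tz":-0.1,"rx":0,"ry":0,"rz":0,"grip":-1},{"tx":0,"ty":0,"tz":-0.1,"rx":0,"ry":0,"rz":0,"grip":-1}]'
python3 -m jog '[{"tx":0,"ty":0,"tz":-2,"rx":0,"ry":0,"rz":0,"grip":-1},{"tx":0,"ty":0,"tz":-5,"rx":0,"ry":0,"rz":0,"grip":-1},{"tx":0,"ty":0,"tz":-9,"rx":0,"ry":0,"rz":0,"grip":-1},{"tx":0,"ty":0,"tz":-13,"rx":0,"ry":0,"rz":0,"grip":-1},{"tx":2,"ty":0.5,"tz":-16,"rx":0,"ry":0,"rz":0,"grip":-1},{"tx":6,"ty":1.5,"tz":-16.5,"rx":0,"ry":0,"rz":0,"grip":-1},{"tx":10,"ty":3,"tz":-16.5,"rx":0,"ry":0,"rz":0,"grip":-1},{"tx":12,"ty":4,"tz":-16.5,"rx":0,"ry":0,"rz":0,"grip":-1},{"tx":12,"ty":4.5,"tz":-16.5,"rx":0,"ry":0,"rz":0,"grip":-1},{"tx":12,"ty":4.5,"tz":-16.5,"rx":0,"ry":0,"rz":0,"grip":-1},{"tx":12,"ty":4.5,"tz":-16.5,"rx":0,"ry":0,"rz":0,"grip":-1}]'
python3 - <<'E'
from fit import *
for _ in range(2): i=robot.read_camera("wrist")
cv2.imwrite("pics/w5.png",i[:,:,::-1])
r=cap("wrist",i,"blue",(.565,.110),.05);print(r)
print(plate("wrist",i,(.566,.1095),r[0]),plate("wrist",i,(.4395,.3045),None),robot.state()["eef_pos"])
i=robot.read_camera("side"); r=cap("side",i,"red",(.5205,-.138),.05);print(r)
E
```

```text
t: 18.25
eef_pos: [0.5206, -0.1384, 0.1322]
tcp_rot: [-2.221, -2.221, -0.0]
contact_force: [-0.1, -0.4, -0.8]
finger_gap: 0.0852
gripper_force: 0.0
t: 19.35
eef_pos: [0.5652, -0.0193, 0.297]
tcp_rot: [-2.222, -2.22, 0.001]
contact_force: [0.4, -0.2, -0.0]
finger_gap: 0.0852
gripper_force: 0.0
(array([0.56406305, 0.11387961]), np.float64(0.03997093066573143))Traceback (most recent call last):
  File "<stdin>", line 5, in <module>
  File "fit.py", line 35, in plate
    m=l==1+np.argmax(st[1:,4])
           ~~~~~~~~~^^^^^^^^^^
    return _wrapfunc(a, 'argmax', axis=axis, out=out, **kwds)
    return bound(*args, **kwds)
ValueError: attempt to get argmax of an empty sequence
```

View pics/w5.png

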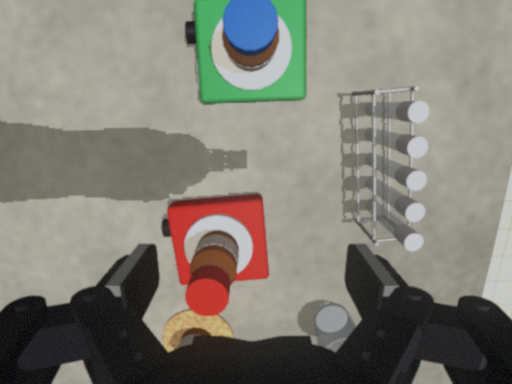

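Blue cap at (250,22) on the green stirrer, and the red bottle stands on the red plate (base ≈ (218,240)). Next is the blue one.

```bash
python3 -m jog '[{"tx":4,"ty":0,"tz":0,"rx":0,"ry":0,"rz":0,"grip":-1},{"tx":8,"ty":0,"tz":0,"rx":0,"ry":0,"rz":0,"grip":-1},{"tx":12,"ty":-0.1,"tz":0,"rx":0,"ry":0,"rz":0,"grip":-1},{"tx":13.1,"ty":-0.1,"tz":1,"rx":0,"ry":0,"rz":0,"grip":-1},{"tx":13.1,"ty":-0.1,"tz":3,"rx":0,"ry":0,"rz":0,"grip":-1},{"tx":13.1,"ty":-0.1,"tz":6,"rx":0,"ry":0,"rz":0,"grip":-1},{"tx":13.1,"ty":-0.1,"tz":9,"rx":0,"ry":0,"rz":0,"grip":-1},{"tx":13.1,"ty":-0.1,"tz":12,"rx":0,"ry":0,"rz":0,"grip":-1},{"tx":13.1,"ty":-0.1,"tz":14.5,"rx":0,"ry":0,"rz":0,"grip":-1},{"tx":13.1,"ty":-0.1,"tz":16.4,"rx":0,"ry":0,"rz":0,"grip":-1},{"tx":13.1,"ty":-0.1,"tz":16.4,"rx":0,"ry":0,"rz":0,"grip":-1},{"tx":13.1,"ty":-0.1,"tz":16.4,"rx":0,"ry":0,"rz":0,"grip":-1}]'
python3 -m jog '[{"tx":0,"ty":0,"tz":0,"rx":0,"ry":0,"rz":0,"grip":-0.4},{"tx":0,"ty":0,"tz":0,"rx":0,"ry":0,"rz":0,"grip":-0.2},{"tx":0,"ty":0,"tz":0,"rx":0,"ry":0,"rz":0,"grip":0},{"tx":0,"ty":0,"tz":0,"rx":0,"ry":0,"rz":0,"grip":0.5},{"tx":0,"ty":0,"tz":0,"rx":0,"ry":0,"rz":0,"grip":1},{"tx":0,"ty":0,"tz":0,"rx":0,"ry":0,"rz":0,"grip":1},{"tx":0,"ty":0,"tz":0,"rx":0,"ry":0,"rz":0,"grip":1},{"tx":0,"ty":0,"tz":0,"rx":0,"ry":0,"rz":0,"grip":1},{"tx":0,"ty":0,"tz":0,"rx":0,"ry":0,"rz":0,"grip":1}]'
python3 - <<'E'
from fit import *
i=robot.read_camera("side"); r=cap("side",i,"red",(.5205,-.138),.05);print(r)
E
```

```text
t: 20.65
eef_pos: [0.5643, 0.1116, 0.1334]
tcp_rot: [-2.223, -2.22, 0.001]
contact_force: [-0.2, 0.3, 0.5]
finger_gap: 0.0851
gripper_force: 0.0
t: 21.55
eef_pos: [0.5651, 0.1127, 0.1347]
tcp_rot: [2.221, 2.221, 0.002]
contact_force: [-1.4, -0.6, 6.3]
finger_gap: 0.0434
gripper_force: 61.0
(array([ 0.51562903, -0.1445307 ]), np.float64(0.46666666865348816))
```

```bash
python3 -m jog '[{"tx":0,"ty":0,"tz":-1,"rx":0,"ry":0,"rz":0,"grip":1},{"tx":0,"ty":0,"tz":-3,"rx":0,"ry":0,"rz":0,"grip":1},{"tx":0,"ty":0,"tz":-5,"rx":0,"ry":0,"rz":0,"grip":1},{"tx":1.5,"ty":-1,"tz":-6,"rx":0,"ry":0,"rz":0,"grip":1},{"tx":4,"ty":-2.6,"tz":-6,"rx":0,"ry":0,"rz":0,"grip":1},{"tx":7,"ty":-4.5,"tz":-6,"rx":0,"ry":0,"rz":0,"grip":1},{"tx":10,"ty":-6.5,"tz":-6,"rx":0,"ry":0,"rz":0,"grip":1},{"tx":13,"ty":-8.5,"tz":-6,"rx":0,"ry":0,"rz":0,"grip":1},{"tx":16,"ty":-10.4,"tz":-6,"rx":0,"ry":0,"rz":0,"grip":1},{"tx":18.3,"ty":-12,"tz":-6,"rx":0,"ry":0,"rz":0,"grip":1},{"tx":19.3,"ty":-12.5,"tz":-6,"rx":0,"ry":0,"rz":0,"grip":1},{"tx":19.3,"ty":-12.5,"tz":-5,"rx":0,"ry":0,"rz":0,"grip":1}]'
python3 - <<'E'
from fit import *
for c in("side","top"):
    for _ in range(3): i=robot.read_camera(c)
    s=robot.state()["eef_pos"];print(s,cap(c,i,"blue",(.4395,.3045),s[2]-.084),plate(c,i,(.4395,.3045),None))
    if c=="side":cv2.imwrite("pics/s6.png",cv2.resize(i[120:320,180:400],None,fx=3,fy=3)[:,:,::-1])
E
```

```text
t: 22.8
eef_pos: [0.4393, 0.3076, 0.1843]
tcp_rot: [2.218, 2.224, 0.004]
contact_force: [0.3, -0.3, -2.5]
finger_gap: 0.0432
gripper_force: 61.7
[0.43913943 0.30443357 0.18218347] (array([0.43841567, 0.30272136]), np.float64(0.1148747056722641)) (array([0.44052965, 0.30417268]), np.float64(1.2137442827224731))
[0.44002186 0.30467132 0.18317585] (array([0.44032355, 0.28507559]), np.float64(1.5046006441116333)) (array([0.43977477, 0.30397825]), np.float64(0.9606183171272278))
```

View pics/s6.png

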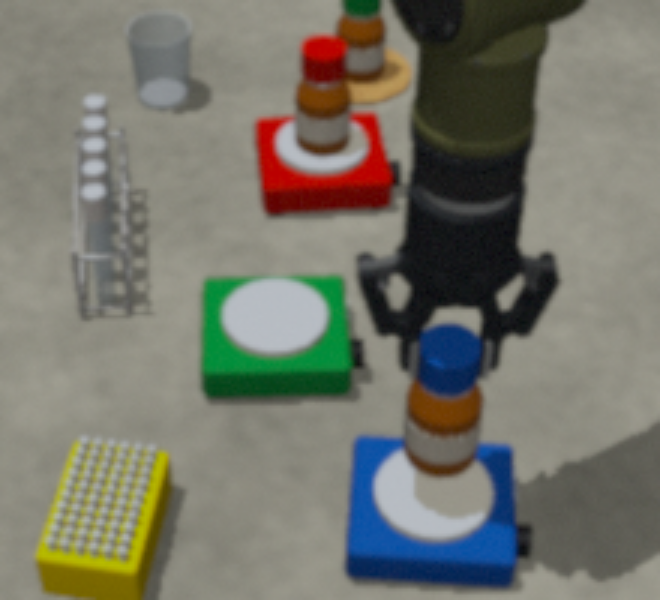

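Red bottle stands well on the red plate; the blue bottle is upright above the blue plate. Lowering it.

```bash
python3 -m jog '[{"tx":0,"ty":0,"tz":1.5,"rx":0,"ry":0,"rz":0,"grip":1},{"tx":0,"ty":0,"tz":3,"rx":0,"ry":0,"rz":0,"grip":1},{"tx":0,"ty":0,"tz":4,"rx":0,"ry":0,"rz":0,"grip":1},{"tx":0,"ty":0,"tz":4.4,"rx":0,"ry":0,"rz":0,"grip":1},{"tx":0,"ty":0,"tz":4.6,"rx":0,"ry":0,"rz":0,"grip":1},{"tx":0,"ty":0,"tz":4.75,"rx":0,"ry":0,"rz":0,"grip":1},{"tx":0,"ty":0,"tz":4.85,"rx":0,"ry":0,"rz":0,"grip":1},{"tx":0,"ty":0,"tz":4.9,"rx":0,"ry":0,"rz":0,"grip":1},{"tx":0,"ty":0,"tz":4.9,"rx":0,"ry":0,"rz":0,"grip":1}]'
```

```text
t: 24.0
eef_pos: [0.4398, 0.3058, 0.1348]
tcp_rot: [2.221, 2.221, 0.001]
contact_force: [0.2, 0.1, -0.8]
finger_gap: 0.0433
gripper_force: 61.9
```

```bash
python3 -m jog '[{"tx":0,"ty":0,"tz":0.1,"rx":0,"ry":0,"rz":0,"grip":1},{"tx":0,"ty":0,"tz":0.1,"rx":0,"ry":0,"rz":0,"grip":1},{"tx":0,"ty":0,"tz":0.1,"rx":0,"ry":0,"rz":0,"grip":0.2},{"tx":0,"ty":0,"tz":0.1,"rx":0,"ry":0,"rz":0,"grip":-0.2},{"tx":0,"ty":0,"tz":0.1,"rx":0,"ry":0,"rz":0,"grip":-0.6},{"tx":0,"ty":0,"tz":0.1,"rx":0,"ry":0,"rz":0,"grip":-1},{"tx":0,"ty":0,"tz":0.1,"rx":0,"ry":0,"rz":0,"grip":-1},{"tx":0,"ty":0,"tz":0.1,"rx":0,"ry":0,"rz":0,"grip":-1}]'
python3 -m jog '[{"tx":0,"ty":0,"tz":-2,"rx":0,"ry":0,"rz":0,"grip":-1},{"tx":0,"ty":0,"tz":-5,"rx":0,"ry":0,"rz":0,"grip":-1},{"tx":0,"ty":0,"tz":-9,"rx":0,"ry":0,"rz":0,"grip":-1},{"tx":0,"ty":0,"tz":-13,"rx":0,"ry":0,"rz":0,"grip":-1},{"tx":-2,"ty":0,"tz":-16,"rx":0,"ry":0,"rz":0,"grip":-1},{"tx":-6,"ty":0,"tz":-16.5,"rx":0,"ry":0,"rz":0,"grip":-1},{"tx":-10,"ty":0,"tz":-16.5,"rx":0,"ry":0,"rz":0,"grip":-1},{"tx":-14,"ty":0.3,"tz":-16.5,"rx":0,"ry":0,"rz":0,"grip":-1},{"tx":-18,"ty":0.6,"tz":-16.5,"rx":0,"ry":0,"rz":0,"grip":-1},{"tx":-22,"ty":1,"tz":-16.5,"rx":0,"ry":0,"rz":0,"grip":-1},{"tx":-26,"ty":1.4,"tz":-16.5,"rx":0,"ry":0,"rz":0,"grip":-1},{"tx":-30,"ty":1.8,"tz":-16.5,"rx":0,"ry":0,"rz":0,"grip":-1}]'
python3 -m jog '[{"tx":-4,"ty":0.3,"tz":0,"rx":0,"ry":0,"rz":0,"grip":-1},{"tx":-8,"ty":0.6,"tz":0,"rx":0,"ry":0,"rz":0,"grip":-1},{"tx":-12,"ty":0.9,"tz":0,"rx":0,"ry":0,"rz":0,"grip":-1},{"tx":-16,"ty":1.2,"tz":0,"rx":0,"ry":0,"rz":0,"grip":-1},{"tx":-20,"ty":1.4,"tz":0,"rx":0,"ry":0,"rz":0,"grip":-1},{"tx":-24,"ty":1.6,"tz":0,"rx":0,"ry":0,"rz":0,"grip":-1},{"tx":-28,"ty":1.6,"tz":0,"rx":0,"ry":0,"rz":0,"grip":-1},{"tx":-32,"ty":1.6,"tz":0,"rx":0,"ry":0,"rz":0,"grip":-1},{"tx":-33.6,"ty":1.6,"tz":0,"rx":0,"ry":0,"rz":0,"grip":-1},{"tx":-33.6,"ty":1.6,"tz":0,"rx":0,"ry":0,"rz":0,"grip":-1},{"tx":-33.6,"ty":1.6,"tz":0,"rx":0,"ry":0,"rz":0,"grip":-1},{"tx":-33.6,"ty":1.6,"tz":0,"rx":0,"ry":0,"rz":0,"grip":-1}]'
python3 - <<'E'
from fit import *
for c in("side","top"):
    i=robot.read_camera(c)
    print(c,cap(c,i,"blue",(.4395,.304),.05),plate(c,i,(.566,.1095),None),cap(c,i,"red",(.5205,-.138),.05))
E
```

```text
t: 24.8
eef_pos: [0.4395, 0.3056, 0.1332]
tcp_rot: [-2.221, -2.221, 0.0]
contact_force: [0.1, -0.2, -0.1]
finger_gap: 0.0855
gripper_force: 0.0
t: 26.0
eef_pos: [0.4574, 0.004, 0.2984]
tcp_rot: [2.221, 2.221, 0.001]
contact_force: [0.8, 0.4, -0.3]
finger_gap: 0.0851
gripper_force: 0.0
t: 27.2
eef_pos: [0.4736, -0.3291, 0.2984]
tcp_rot: [-2.22, -2.223, -0.001]
contact_force: [0.1, -0.1, -0.1]
finger_gap: 0.086
gripper_force: 0.0
side (array([0.43905048, 0.30314198]), np.float64(0.10450436174869537)) (array([0.56568566, 0.10790276]), np.float64(0.03251564875245094)) (array([ 0.51972705, -0.14430591]), np.float64(0.07256355881690979))
top (array([0.43909375, 0.30917187]), np.float64(0.5690748691558838)) (array([0.56512839, 0.10996021]), np.float64(0.030670136213302612)) (array([ 0.52396309, -0.14718573]), np.float64(0.5778002738952637))
```

```bash
python3 -m jog '[{"tx":-0.2,"ty":0.1,"tz":3,"rx":0,"ry":0,"rz":0,"grip":-1},{"tx":-0.2,"ty":0.1,"tz":6,"rx":0,"ry":0,"rz":0,"grip":-1},{"tx":-0.2,"ty":0.1,"tz":9,"rx":0,"ry":0,"rz":0,"grip":-1},{"tx":-0.2,"ty":0.1,"tz":12,"rx":0,"ry":0,"rz":0,"grip":-1},{"tx":-0.2,"ty":0.1,"tz":15,"rx":0,"ry":0,"rz":0,"grip":-1},{"tx":-0.2,"ty":0.1,"tz":18,"rx":0,"ry":0,"rz":0,"grip":-1},{"tx":-0.2,"ty":0.1,"tz":20,"rx":0,"ry":0,"rz":0,"grip":-1},{"tx":-0.2,"ty":0.1,"tz":21.2,"rx":0,"ry":0,"rz":0,"grip":-1},{"tx":-0.2,"ty":0.1,"tz":21.2,"rx":0,"ry":0,"rz":0,"grip":-1},{"tx":-0.2,"ty":0.1,"tz":21.2,"rx":0,"ry":0,"rz":0,"grip":-1}]'
python3 -m jog '[{"tx":0,"ty":0,"tz":0,"rx":0,"ry":0,"rz":0,"grip":-0.4},{"tx":0,"ty":0,"tz":0,"rx":0,"ry":0,"rz":0,"grip":-0.2},{"tx":0,"ty":0,"tz":0,"rx":0,"ry":0,"rz":0,"grip":0},{"tx":0,"ty":0,"tz":0,"rx":0,"ry":0,"rz":0,"grip":0.5},{"tx":0,"ty":0,"tz":0,"rx":0,"ry":0,"rz":0,"grip":1},{"tx":0,"ty":0,"tz":0,"rx":0,"ry":0,"rz":0,"grip":1},{"tx":0,"ty":0,"tz":0,"rx":0,"ry":0,"rz":0,"grip":1},{"tx":0,"ty":0,"tz":0,"rx":0,"ry":0,"rz":0,"grip":1},{"tx":0,"ty":0,"tz":0,"rx":0,"ry":0,"rz":0,"grip":1}]'
```

```text
t: 28.3
eef_pos: [0.4751, -0.3324, 0.0872]
tcp_rot: [2.22, 2.221, 0.0]
contact_force: [-0.4, 0.6, 0.5]
finger_gap: 0.0853
gripper_force: 0.0
t: 29.2
eef_pos: [0.4747, -0.3329, 0.0875]
tcp_rot: [2.221, 2.22, -0.0]
contact_force: [-2.0, 1.1, 5.8]
finger_gap: 0.0437
gripper_force: 60.7
```

```bash
python3 -m jog '[{"tx":0,"ty":0,"tz":-1,"rx":0,"ry":0,"rz":0,"grip":1},{"tx":0,"ty":0,"tz":-3,"rx":0,"ry":0,"rz":0,"grip":1},{"tx":0,"ty":0,"tz":-6,"rx":0,"ry":0,"rz":0,"grip":1},{"tx":0,"ty":0,"tz":-9,"rx":0,"ry":0,"rz":0,"grip":1},{"tx":0,"ty":0,"tz":-12,"rx":0,"ry":0,"rz":0,"grip":1},{"tx":0,"ty":0,"tz":-15,"rx":0,"ry":0,"rz":0,"grip":1},{"tx":0,"ty":0,"tz":-18,"rx":0,"ry":0,"rz":0,"grip":1},{"tx":1,"ty":-1,"tz":-20,"rx":0,"ry":0,"rz":0,"grip":1},{"tx":4,"ty":-2,"tz":-20.5,"rx":0,"ry":0,"rz":0,"grip":1},{"tx":7.5,"ty":-3,"tz":-20.5,"rx":0,"ry":0,"rz":0,"grip":1},{"tx":11,"ty":-3,"tz":-20.5,"rx":0,"ry":0,"rz":0,"grip":1},{"tx":14.5,"ty":-3,"tz":-20.5,"rx":0,"ry":0,"rz":0,"grip":1}]'
python3 -m jog '[{"tx":3.5,"ty":0,"tz":0,"rx":0,"ry":0,"rz":0,"grip":1},{"tx":7,"ty":0,"tz":0,"rx":0,"ry":0,"rz":0,"grip":1},{"tx":10.5,"ty":0,"tz":0,"rx":0,"ry":0,"rz":0,"grip":1},{"tx":14,"ty":1,"tz":0,"rx":0,"ry":0,"rz":0,"grip":1},{"tx":17.5,"ty":3,"tz":0,"rx":0,"ry":0,"rz":0,"grip":1},{"tx":21,"ty":5.5,"tz":0,"rx":0,"ry":0,"rz":0,"grip":1},{"tx":24.5,"ty":8,"tz":0,"rx":0,"ry":0,"rz":0,"grip":1},{"tx":27.5,"ty":10.5,"tz":0,"rx":0,"ry":0,"rz":0,"grip":1},{"tx":29.6,"ty":12.1,"tz":0,"rx":0,"ry":0,"rz":0,"grip":1},{"tx":29.6,"ty":12.1,"tz":3,"rx":0,"ry":0,"rz":0,"grip":1},{"tx":29.6,"ty":12.1,"tz":6,"rx":0,"ry":0,"rz":0,"grip":1},{"tx":29.6,"ty":12.1,"tz":9,"rx":0,"ry":0,"rz":0,"grip":1}]'
python3 - <<'E'
from fit import *
for c in("side","top"):
    for _ in range(3): i=robot.read_camera(c)
    s=robot.state()["eef_pos"];print(s,cap(c,i,"green",(.5655,.1095),s[2]-.083))
    if c=="side":cv2.imwrite("pics/s7.png",cv2.resize(i[120:320,180:400],None,fx=3,fy=3)[:,:,::-1])
E
```

```text
t: 30.4
eef_pos: [0.4436, -0.1861, 0.2916]
tcp_rot: [-2.222, -2.22, -0.0]
contact_force: [0.1, -0.5, -3.8]
finger_gap: 0.0433
gripper_force: 62.2
t: 31.6
eef_pos: [0.5652, 0.1089, 0.2003]
tcp_rot: [-2.221, -2.222, 0.001]
contact_force: [0.7, 0.1, -3.4]
finger_gap: 0.0434
gripper_force: 62.6
[0.56338279 0.10824235 0.19962697] (array([0.56309814, 0.11066675]), np.float64(0.16477273404598236))
[0.56658702 0.10872535 0.20337409] (array([0.6305, 0.0415]), np.float64(1.0))
```

View pics/s7.png

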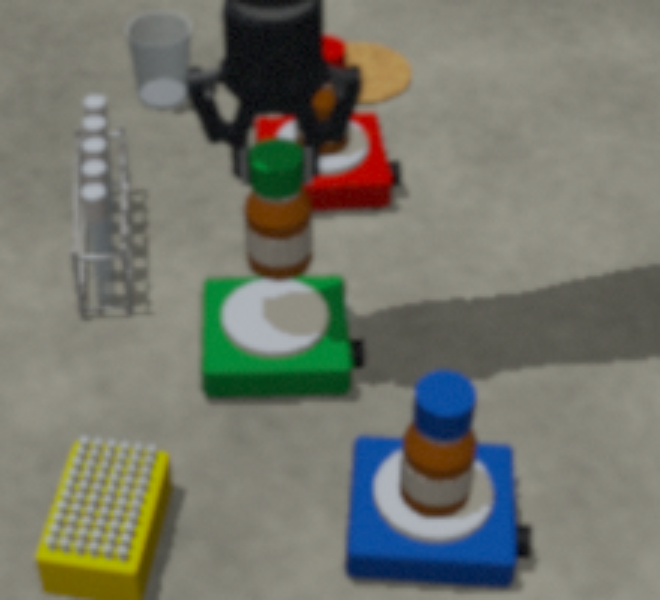

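The green bottle is upright over the green plate; the blue bottle stands centred on the blue plate. Lowering.

```bash
python3 -m jog '[{"tx":0,"ty":0,"tz":2,"rx":0,"ry":0,"rz":0,"grip":1},{"tx":0,"ty":0,"tz":4,"rx":0,"ry":0,"rz":0,"grip":1},{"tx":0,"ty":0,"tz":5.5,"rx":0,"ry":0,"rz":0,"grip":1},{"tx":0,"ty":0,"tz":6.1,"rx":0,"ry":0,"rz":0,"grip":1},{"tx":0,"ty":0,"tz":6.4,"rx":0,"ry":0,"rz":0,"grip":1},{"tx":0,"ty":0,"tz":6.6,"rx":0,"ry":0,"rz":0,"grip":1},{"tx":0,"ty":0,"tz":6.7,"rx":0,"ry":0,"rz":0,"grip":1},{"tx":0,"ty":0,"tz":6.8,"rx":0,"ry":0,"rz":0,"grip":1},{"tx":0,"ty":0,"tz":6.8,"rx":0,"ry":0,"rz":0,"grip":1},{"tx":0,"ty":0,"tz":6.8,"rx":0,"ry":0,"rz":0,"grip":1}]'
```

```text
t: 32.9
eef_pos: [0.5658, 0.1086, 0.1337]
tcp_rot: [2.221, 2.221, 0.001]
contact_force: [-0.9, -0.7, -3.3]
finger_gap: 0.0433
gripper_force: 63.0
```

```bash
python3 -m jog '[{"tx":0,"ty":0,"tz":0.05,"rx":0,"ry":0,"rz":0,"grip":1},{"tx":0,"ty":0,"tz":0.1,"rx":0,"ry":0,"rz":0,"grip":1},{"tx":0,"ty":0,"tz":0.15,"rx":0,"ry":0,"rz":0,"grip":1},{"tx":0,"ty":0,"tz":0.15,"rx":0,"ry":0,"rz":0,"grip":1}]'
```

```text
t: 33.3
eef_pos: [0.5658, 0.1088, 0.1336]
tcp_rot: [2.221, 2.221, 0.002]
contact_force: [-4.5, -0.4, 9.5]
finger_gap: 0.0433
gripper_force: 64.3
```

```bash
python3 -m jog '[{"tx":0,"ty":0,"tz":0,"rx":0,"ry":0,"rz":0,"grip":0.2},{"tx":0,"ty":0,"tz":0,"rx":0,"ry":0,"rz":0,"grip":-0.2},{"tx":0,"ty":0,"tz":0,"rx":0,"ry":0,"rz":0,"grip":-0.6},{"tx":0,"ty":0,"tz":0,"rx":0,"ry":0,"rz":0,"grip":-1},{"tx":0,"ty":0,"tz":0,"rx":0,"ry":0,"rz":0,"grip":-1},{"tx":0,"ty":0,"tz":0,"rx":0,"ry":0,"rz":0,"grip":-1}]'
python3 -m jog '[{"tx":0,"ty":0,"tz":-2,"rx":0,"ry":0,"rz":0,"grip":-1},{"tx":0,"ty":0,"tz":-5,"rx":0,"ry":0,"rz":0,"grip":-1},{"tx":0,"ty":0,"tz":-9,"rx":0,"ry":0,"rz":0,"grip":-1},{"tx":0,"ty":0,"tz":-13,"rx":0,"ry":0,"rz":0,"grip":-1},{"tx":-3,"ty":0,"tz":-17,"rx":0,"ry":0,"rz":0,"grip":-1},{"tx":-7,"ty":0,"tz":-20,"rx":0,"ry":0,"rz":0,"grip":-1},{"tx":-11,"ty":-1,"tz":-22,"rx":0,"ry":0,"rz":0,"grip":-1},{"tx":-13,"ty":-2,"tz":-22,"rx":0,"ry":0,"rz":0,"grip":-1},{"tx":-13,"ty":-2,"tz":-22,"rx":0,"ry":0,"rz":0,"grip":-1},{"tx":-13,"ty":-2,"tz":-22,"rx":0,"ry":0,"rz":0,"grip":-1}]'
python3 - <<'E'
from fit import *
i=robot.read_camera("wrist");cv2.imwrite("pics/w8.png",i[:,:,::-1])
for n,g in(("green",(.5655,.1095)),("red",(.5205,-.138))):
    try:
        r=cap("wrist",i,n,g,.05);print(n,r,plate("wrist",i,g,r[0]))
    except Exception as e:print(n,e)
cv2.imwrite("pics/s8.png",cv2.resize(robot.read_camera("side")[120:320,180:400],None,fx=3,fy=3)[:,:,::-1])
E
```

```text
t: 33.9
eef_pos: [0.5655, 0.1086, 0.1317]
tcp_rot: [-2.221, -2.221, 0.0]
contact_force: [-0.0, 0.3, 0.1]
finger_gap: 0.0852
gripper_force: 0.0
t: 34.9
eef_pos: [0.5454, -0.0216, 0.3517]
tcp_rot: [-2.223, -2.22, -0.001]
contact_force: [1.3, 0.9, -0.1]
finger_gap: 0.0859
gripper_force: 0.0
green (array([0.56588761, 0.11426168]), np.float64(0.5913317203521729)) (array([0.56484139, 0.1111571 ]), np.float64(0.13806092739105225))
red (array([ 0.51915877, -0.13866751]), np.float64(0.4977361261844635)) (array([ 0.51979784, -0.13798806]), np.float64(0.32018449902534485))
```

View pics/w8.png

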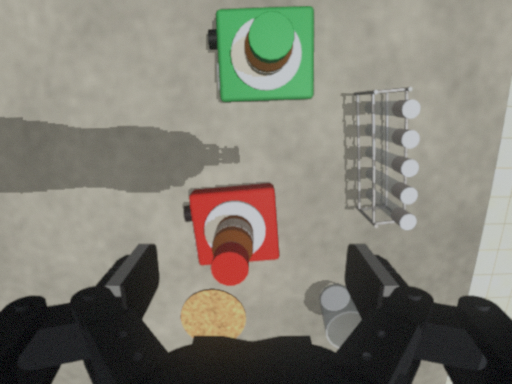

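View pics/s8.png

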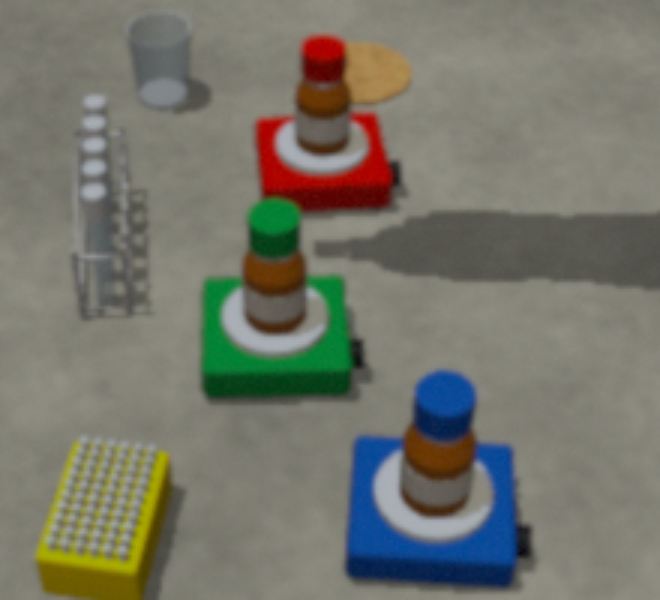

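Both views show each bottle upright in the middle of its own plate (side crop: red at (323,145), green at (275,315), blue at (437,490)). The mat is empty, the bystanders haven't moved, and the gripper is clear.

```bash
python3 -c "
from station import robot
print(robot.sign_off())"
```

```text
the job is handed in; nothing more can be done
None
```

I moved each bottle to the stirrer matching its cap, using the cork mat for the green one in between; all three stood upright and centred with the gripper clear, and I handed the job in at about 35 s.

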